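# Refit the tube wheel on the inclined tube rotator

## Robot

A 6-joint arm with a two-finger parallel gripper is mounted at the origin on a cart in front of the work surface, level with it; the furniture and walls round the work are solid. World frame = base frame: x ahead of the robot, y to its left, z up, the work surface at z = 0. Lengths are in mm, angles in rad, forces in N, time in s.
With the tool pointing down it reaches from about 400 to 925 mm from the base axis. Payload 12.5 kg.
Tool frame: the origin (TCP) lies where the fingers leave the gripper's body, on its centre line; the fingertips stand 78 mm ahead of it and the grasp point (between the pads) lies 59 mm ahead of it (env.nose_length is the distance from the TCP to the fingertips, in mm); z points along the fingers, y is the line along which they close (so a half turn about z gives the same grasp; the last joint's range is limited). The gripper opens to 95 mm and grips with 3 to 60 N. Pads are 20 mm wide; open, the fingers measure 119 mm over their backs; the gripper's body (75 mm by 180 mm) begins 59 mm behind the grasp point.
Start: joints at [-1.443, 0.491, 1.559, -0, 1.092, -0.106], TCP at [144.819, -608.001, 292.261] pointing down, gripper open.
Joint ranges: [-3.1, 3.1], [-0.84, 2.19], [0.05, 2.79], [-1.13, 4.28], [0.06, 2.93], [-2.69, 2.69]. Speed limits (rad/s): [2.22, 2.22, 2.79, 3.14, 3.14, 3.14].

## Interface

Orientations are given as [roll, pitch, yaw] about the fixed x, y, z axes, in that order (R = Rz(yaw) Ry(pitch) Rx(roll)).
In Python, from cell import env gives the robot as it stands. The module is installed in compiled form; this text tells all that it offers.
- The arm moves only by the tool send_rows, never from a script. Its argument "series" is text: rows parted by semicolons, each of 6 numbers parted by spaces: the shift along the tool's x, y, z as a fraction of full scale, then the turn, a rotation vector about the tool's x, y, z as a fraction of full scale. A call has 1 to 5 rows; each row shifts and turns the commanded pose from where the row before left it, along the tool's axes as they then stand; what a row does not reach is not made up. Full scale, the value 1, is 60 mm for a shift and 10 degrees for a turn. A row lasts 1/8 s, in which the tool goes at most 62.5 mm and 10.7 degrees, less where a joint would pass 70% of its speed; a pose out of reach is approached as far as the arm can. A call with a number of a shift or a turn outside -1 to 1 is refused whole. A call with a gripper value outside its range is refused whole. "fingers" is the opening, from 0 (shut) to 1 (fully open), set as the call begins (left out, the last holds). The fingers move at their own pace and stop on an object; the grip force is fixed at half the most. Time passes only in rows, so rows that do not move let the fingers close. It gives the time, the measured TCP pose, the force, the opening and the grip force at its end, in the units of the state.
- env.state(): the state, without advancing time (a new reading comes with each control period).
- env.read_camera(name): name is "scene" or "side" or "wrist"; returns a dict with "color" (400x640x3 uint8, red, green, blue), "z_map" (400x640 float32, mm along the optical axis (not along the pixel's ray), 0 where there is no reading), "fovy" (degrees; the focal length in pixels is half the picture's height over the tangent of half this angle, whatever the lens; pixels are square), "cx", "cy" (the principal point, pixels), "R" (3x3) and "t" (3): a world point X has camera coordinates R X + t. Camera axes: x right, y down, z forward; pixel columns grow to the right and rows downward; lengths in mm; the calibration is good to about 2 mm. The wrist camera is an equidistant fisheye: a pixel r from the principal point sees the ray r / f radians off the axis. A picture is of the moment at which its call begins.
- env.job_done(): hands the job in; it is judged then, once.
The state is a dict: "t": time; "joints": joint angles; "qvel": joint speeds; "tau": joint torques, N m; "eef_pos": TCP position; "tcp_rot": TCP orientation; "ft_force": force on the tool from outside, world axes, zero at the start; "moment": the same for the moment, N m; "opening": opening from 0.0 (shut) to 1.0 (fully open); "grip_force": force on a finger pad.
Only numpy, scipy, OpenCV 4.12 (cv2) and the standard library are available. Lean on these libraries where they do the work, as an engineer would, in place of code of your own. Each camera call takes 0.05 s, during which the arm holds its last target. There are 200 camera calls.

## Task

The tube rotator is standing with a bare drive hub. Take its tube wheel from the worktop by the wing grip, put its bore on the hub's nose and turn it until its four holes find the drive studs, then let it down until it sits flat and fully home on the hub face, and let go. Do not force it on, and leave the things lying around where they are.

Things in the scene. Friction and masses are not known exactly. Their poses are not given: they have to be found in the camera images.
- wheel: Tube wheel, about 0.3 kg: white plastic disc 150 mm across, 8 mm thick, lying flat, grey boss (42 mm across, to 30 mm above the underside) and wing grip on top; eight small empty tube clips near the rim reach 19 mm above the underside. Origin: centre of the underside; z: its axis, up through the grip. Four 11 mm through holes on a 64 mm bolt circle at 45, 135, 225, 315 degrees from its x.
- wheel_seat (a point): Centre of the wheel's underside, same point as its origin, in the mouth of the bore. The bore is 23 mm across and 26 mm deep, closed at the top. The underside seats on a ring 78 to 96 mm across. Thanks to the four equal holes the wheel fits the hub in four positions, a quarter turn apart.
- wing_grip (a point): Middle of the wheel's wing grip, 44 mm above the underside on the axis. The grip is a straight bar: 52 mm long along the wheel's x, 16 mm wide along its y, from 30 mm (top of the boss) to 58 mm above the underside.
- rotator: Tube rotator: white bench housing 171 mm deep (x), 132 mm wide (y), 133 mm high at the back, fixed to the worktop; its top slopes down to its front (its -x, more or less towards the robot) at 30 degrees. Origin: centre of the underside, z up. Knob and switch on the front are not used.
- drive_head: Inclined head. Origin: centre of the flat face of the drive hub (aluminium disc 92 mm across, 26 mm off the sloping top) where the wheel seats; z: hub axis, outwards, leaning 30 degrees from vertical to the rotator's front; y level. This frame does not turn with the hub and does not tell where the studs are: the hub stands at any angle about z. The geared drive holds it; it does not turn by hand.
- nose_tip (a point): Tip of the steel pilot nose on the hub axis, 24 mm above the face: 20 mm across, its top 6 mm tapering to 12 mm. Round it on the face four steel drive studs a quarter turn apart on a 64 mm bolt circle: 7 mm across, 10 mm high, top 3 mm tapering to 3.6 mm. A wheel not lined up rests on the stud tips, underside 9 to 10 mm above the face. See or feel where the studs are.
- forceps: Steel forceps, 125 mm long, lying between wheel and rotator; a bystander, as are the next five.
- timer: White digital timer, 38 x 68 x 54 mm, behind the work.
- marker: Marker pen, 131 mm long, in front.
- label_tape: Flat roll of label tape, 104 mm in diameter, 19 mm high, at the left.
- amber_vial: Capped amber vial, 30 mm in diameter, 62 mm high, at the right.
- small_vial: Small capped vial, 18 mm in diameter, 40 mm high, in front.
Mind the look-alikes: they are no part of the job. There is more than one size of the rotator; the job needs the larger.

How it is judged:
By the outcome, as a careful person would: the job done as asked, in the order asked, and still so for the second after the job is handed in, with the robot touching nothing.
It also fails if it takes over 64 s, if anything falls off the work surface, if the arm or the gripper's body presses on something with over 40 N, if the wrist force passes 120 N, or if a joint passes its speed limit or range.

## Working session

There is one attempt and no reset: what is moved stays moved. The work goes in short steps, Python scripts to look and compute and a tool call to move; the robot and the scene stay as the last step left them, time stands still between calls to the robot, and variables do not carry over. Pictures are saved under pics/ and viewed, at most 10 in all, crops included, and the job is handed in when it is done.

Besides the shell and the picture viewer there is one more tool, called as name(argument=value, ...) on one line, values as JSON. send_rows: Moves the arm, as the interface text tells. Shift numbers are shares of 60 mm and turn numbers shares of 10 degrees, none past 1 either way. Its arguments: {"type":"object","properties":{"series":{"type":"string"},"fingers":{"type":"number"}},"required":["series"]}

```bash
mkdir -p pics; python3 - <<'E'
from cell import env
import cv2,numpy as np
s=env.state();print(s)
for n in("scene","side"):
    c=env.read_camera(n);np.savez(f"{n}0.npz",**c)
    cv2.imwrite(f"pics/{n}0.png",c["color"][:,:,::-1]);print(n,c["fovy"],c["cx"],c["cy"],c["R"].tolist(),c["t"])
E
```

```text
{'t': 0.0, 'joints': array([-1.44258658e+00,  4.91546578e-01,  1.55946882e+00, -3.83241223e-05,
        1.09171174e+00, -1.05566662e-01]), 'qvel': array([-0.00116748, -0.0006869 , -0.00123368,  0.00119507, -0.00084965,
       -0.00284679]), 'tau': array([-2.40897403e-03, -6.12653947e+01, -2.58188438e+01,  6.93266024e-02,
        4.81971481e-02, -7.80246728e-05]), 'eef_pos': array([ 144.7970587 , -607.82074819,  291.66309999]), 'tcp_rot': array([-3.14046090e+00, -8.57411952e-05,  2.33794049e-01]), 'ft_force': array([0.07905065, 0.12279409, 0.75324291]), 'moment': array([-0.0245358 ,  0.07131799, -0.0109066 ]), 'grip_force': 0.0, 'opening': 0.9986752159301584}
scene 47.33262967503808 312.1603418347643 202.45281483266947 [[0.643425819366305, -0.7651296609144622, 0.024079388732250035], [-0.3566530439216469, -0.32745884608940407, -0.8749681767808586], [0.6773491132600842, 0.5543891287775365, -0.4835812989137]] [-246.28546075  356.1105817  1114.32251378]
side 48.004346614727766 320.45197054638703 204.08022845574683 [[-0.8857677150004913, -0.46411851313598185, 0.003092058740295872], [-0.40928610271059734, 0.7779441582322948, -0.4767470742440027], [0.2188616942061318, -0.42355270325744787, -0.8790350768726636]] [ 561.67839815  136.57013822 1844.41572068]
```

View pics/scene0.png

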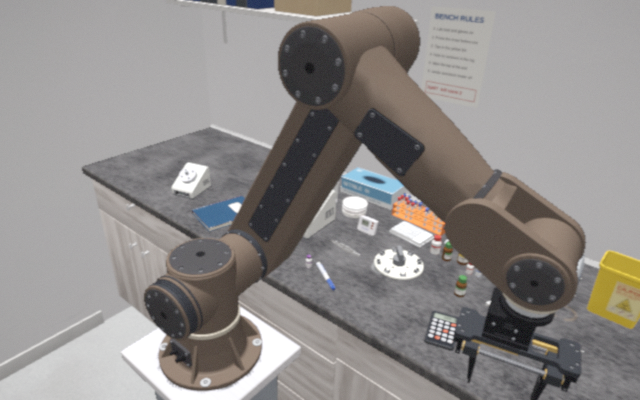

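View pics/side0.png

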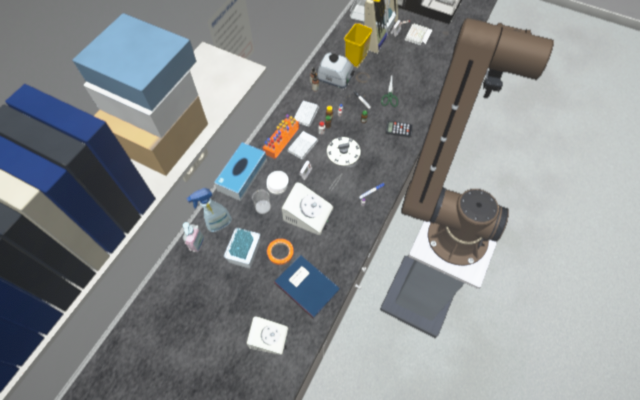

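Scene: the wheel is at (399,262). The large rotator is mostly behind the arm at (320,215), and a smaller rotator stands at (190,178).

Side: wheel (343,151), large rotator (307,208).

Look-alikes:
- Small rotator at side (268,336): wrong size and far off.
- Grey machine at side (335,68): not a rotator.
- White round pot at side (277,182): no clips or grip.
- Tape roll at side (281,250): orange ring.

I choose the wheel at (343,151) and the rotator at (307,208), and will check them in a close crop.

```bash
cat > h.py <<'E'
import numpy as np,cv2
from scipy.spatial.transform import Rotation as Ro
def f(c): return 200/np.tan(np.radians(float(c["fovy"]))/2)
def cloud(c):
    v,u=np.mgrid[0:400,0:640].astype(float); z=c["z_map"].astype(float);F=f(c)
    dx=(u-c["cx"])/F;dy=(v-c["cy"])/F
    if c.get("fish",False):
        r=np.hypot(dx,dy)+1e-9; k=np.tan(np.minimum(r,1.5))/r; dx,dy=dx*k,dy*k
    P=np.stack([dx*z,dy*z,z],-1)
    W=(P-c["t"])@c["R"]; W[z<=0]=np.nan
    return W
def wpt(c,X):
    p=c["R"]@np.asarray(X,float)+c["t"];F=f(c)
    if c.get("fish",False):
        q=p[:2];n=np.hypot(*q)+1e-12;return q/n*np.arctan2(n,p[2])*F+[c["cx"],c["cy"]]
    return p[:2]/p[2]*F+[c["cx"],c["cy"]]
E
python3 - <<'E'
from h import *
c=dict(np.load("side0.npz"));W=cloud(c)
for p in[(343,151),(345,143),(330,155),(357,155),(307,208),(313,206),(290,200),(320,222),(330,205),(268,336),(335,185),(306,170),(370,190),(363,203)]:print(p,W[p[1],p[0]].round())
im=c["color"][90:250,240:400,::-1]
a=cv2.resize(im,None,fx=3.6,fy=3.6,interpolation=cv2.INTER_CUBIC)
cv2.imwrite("pics/crop1.png",a)
E
```

```text
(343, 151) [ 599. -151.   26.]
(345, 143) [ 601. -173.   58.]
(330, 155) [ 644. -112.   14.]
(357, 155) [ 536. -166.   18.]
(307, 208) [577. 224. 125.]
(313, 206) [559. 207. 128.]
(290, 200) [649. 230. 138.]
(320, 222) [518. 227.  61.]
(330, 205) [516. 141.  65.]
(268, 336) [467. 715.  85.]
(335, 185) [553.  20.  17.]
(306, 170) [692.  26.  44.]
(370, 190) [412. -42.  -7.]
(363, 203) [408.  43.  16.]
```

View pics/crop1.png

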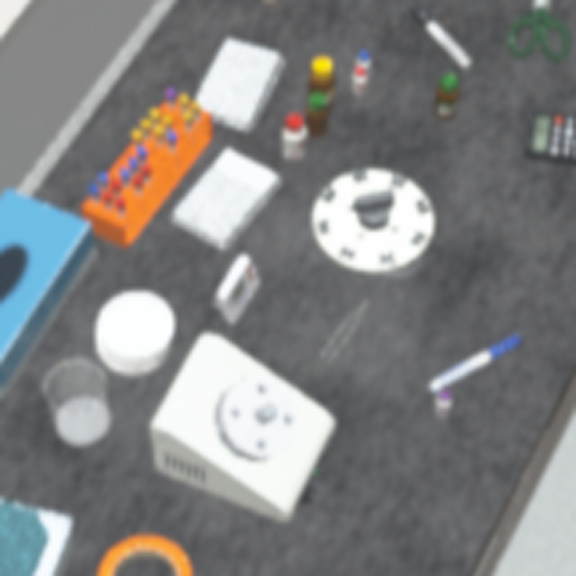

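The crop shows a flat white disc with 8 clips and a wing grip at (372,215). The large rotator has four studs and a nose at (265,412). Both choices hold, so I move above the wheel.

send_rows(series="0.8 -0.5 0 0 0 0;0.8 -0.5 0 0 0 0;0.8 -0.5 0 0 0 0;0.8 -0.5 0 0 0 0;0.8 -0.5 0 0 0 0")

```text
t: 0.72
eef_pos: [344.5, -405.0, 292.1]
tcp_rot: [-3.141, 0.0, 0.234]
ft_force: [-0.2, 0.2, -0.1]
opening: 1.002
grip_force: 0.0
```

send_rows(series="0.8 -0.5 0 0 0 0;0.8 -0.5 0 0 0 0;0.8 -0.5 0 0 0 0;0.8 -0.5 0 0 0 0;0 0 0 0 0 0")

```text
t: 1.35
eef_pos: [504.3, -242.6, 291.8]
tcp_rot: [-3.141, 0.0, 0.238]
ft_force: [0.4, -0.4, -0.6]
opening: 1.003
grip_force: 0.0
```

```bash
python3 - <<'E'
from cell import env
from h import *
import time
s=env.state();print(s["eef_pos"],s["tcp_rot"],s["t"])
for n in("wrist","scene","side"):
    c=env.read_camera(n);c["fish"]=n=="wrist";np.savez(f"{n}1.npz",**c)
    if n=="wrist":
        cv2.imwrite("pics/wrist1.png",c["color"][:,:,::-1]);print(c["fovy"],c["R"],c["t"],-c["R"].T@c["t"])
E
```

```text
[ 504.31407575 -242.61516887  291.84408575] [-3.14110313e+00  1.27718409e-04  2.38122836e-01] 1.35
65.70646984690485 [[ 2.35223061e-01 -9.71941120e-01 -7.55137409e-04]
 [-9.42615873e-01 -2.28315222e-01  2.43613375e-01]
 [-2.36950266e-01 -5.65916791e-02 -9.69872132e-01]] [-353.00063298  391.82483903  495.39752226] [ 569.75877645 -225.60087816  384.75191599]
```

View pics/wrist1.png

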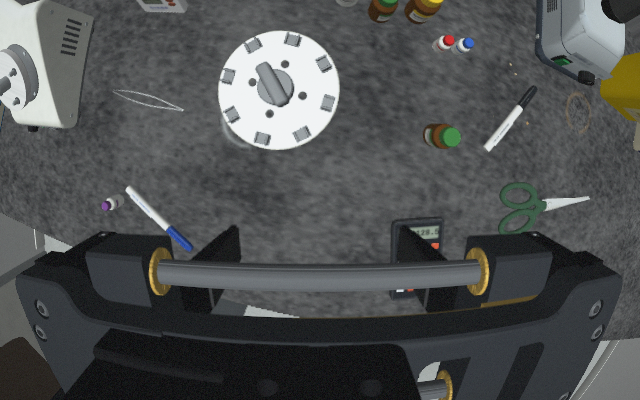

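The wrist view shows the wheel at (279,90), with its bar running (262,68)-(288,103), and the rotator at the left edge. I measure both from two views.

```bash
cat >> h.py <<'E'
def ld(n):
    c=dict(np.load(n+".npz"));c["fish"]=bool(c["fish"]) if "fish" in c else False;return c
E
python3 - <<'E'
from h import *
for n in("wrist1","side1","scene1"):
    c=ld(n);W=cloud(c);x,y,z=W[...,0],W[...,1],W[...,2]
    m=(np.hypot(x-592,y+160)<110)
    col=c["color"].astype(int);wh=m&(col.min(-1)>150)&(z>-5)&(z<30)
    P=W[wh];print(n,wh.sum(),"z med",np.nanmedian(P[:,2]))
    ce,r=cv2.minEnclosingCircle(P[:,:2].astype(np.float32));print("disc",np.round(ce,1),round(r,1))
    b=m&(z>50)&(z<70)&(np.hypot(x-592,y+160)<60);B=W[b]
    if len(B)>5:
        print("bar",len(B),B.mean(0).round(1),np.percentile(B[:,2],[10,50,90]).round(1),cv2.minAreaRect(B[:,:2].astype(np.float32)))
    t=m&(z<3)&(np.hypot(x-592,y+160)>85);print("table",np.nanmedian(z[t]))
    # rotator face: plane fit on hub
    h=(abs(x-575)<90)&(abs(y-210)<90)&(z>25);print("rot",h.sum(),[np.percentile(W[h][:,i],[1,50,99]).round() for i in range(3)] if h.sum()>10 else 0)
E
```

```text
wrist1 9000 z med 8.491885247389927
disc [ 601.  -162.2] 80.0
bar 704 [ 602.7 -166.6   57.7] [55.7 58.  59.2] ((603.2579956054688, -165.81423950195312), (51.985435485839844, 16.507858276367188), 41.02659225463867)
table 0.5121317987419843
rot 9007 [array([502., 593., 663.]), array([131., 148., 243.]), array([ 27.,  91., 134.])]
side1 672 z med 6.916185684512593
disc [ 607.4 -166.8] 84.5
bar 41 [ 602.7 -162.    56.5] [51.6 56.6 62. ] ((603.6863403320312, -161.92355346679688), (50.22926712036133, 18.681913375854492), 30.75658416748047)
table -1.7996654554162772
rot 1616 [array([500., 581., 663.]), array([137., 223., 273.]), array([ 28., 104., 138.])]
scene1 1002 z med 8.518733637600626
disc [ 608.5 -159.8] 85.7
bar 61 [ 598.1 -169.9   56.8] [51.8 57.5 59.8] ((601.32080078125, -168.69772338867188), (52.883419036865234, 15.579607963562012), 40.754512786865234)
table 0.21544119585485333
rot 2108 [array([497., 562., 661.]), array([129., 172., 263.]), array([ 27.,  83., 135.])]
```

The wheel's axis is at about (603,-166), the bar top at 58, and the bar at 41 deg. Before grasping I look at the hub from above.

send_rows(series="0.18 -0.94 0 0 0 0;0.18 -0.94 0 0 0 0;0.18 -0.94 0 0 0 0;0.18 -0.94 0 0 0 0;0.18 -0.94 0 0 0 0")

```text
t: 2.12
eef_pos: [489.2, 41.9, 292.4]
tcp_rot: [3.141, -0.0, 0.231]
ft_force: [0.4, -0.0, -0.8]
opening: 0.998
grip_force: 0.0
```

send_rows(series="0.18 -0.94 0 0 0 0;0.18 -0.94 0 0 0 0;0.18 -0.94 0 0 0 0;0 0 0 0 0 0;0 0 0 0 0 0")

```text
t: 2.75
eef_pos: [482.1, 212.5, 292.1]
tcp_rot: [3.141, 0.0, 0.233]
ft_force: [0.9, -0.7, 0.4]
opening: 0.998
grip_force: 0.0
```

```bash
python3 - <<'E'
from cell import env
from h import *
s=env.state();print(s["eef_pos"],s["tcp_rot"],s["t"])
c=env.read_camera("wrist");c["fish"]=True;np.savez("wrist2.npz",**c)
c2=env.read_camera("side");np.savez("side2.npz",**c2)
im=c["color"][:,:,::-1]
u,v=wpt(c,[575,210,115]);print(u,v)
u=int(min(max(u,100),540));v=int(min(max(v,80),320))
a=cv2.resize(im[v-80:v+80,u-100:u+100],None,fx=4,fy=3.75 if 0 else 4*0.9375,interpolation=cv2.INTER_CUBIC)
cv2.imwrite("pics/w2.png",a);print(u,v)
W=cloud(c);x,y,z=W[...,0],W[...,1],W[...,2]
# sloping top plane
m=(abs(x-575)<75)&(abs(y-210)<80)&(z>60)
n=np.array([-.5,0,.866]);
hgt=W@n
print(np.histogram(hgt[m],bins=np.arange(-230,-150,4) if hgt[m].mean()<0 else np.arange(np.nanmin(hgt[m]),np.nanmax(hgt[m]),4)))
E
```

```text
[482.1467267  212.53095989 292.10726087] [3.14122671e+00 3.79935377e-04 2.32975397e-01] 2.75
347.5501849231393 100.85282525167793
347 100
(array([   0,    0,    0,    5, 3286, 8429,  194,    0,    1,   66,  123,
       5758, 1246,  182,  122,   48,  164,  249,    4]), array([-230, -226, -222, -218, -214, -210, -206, -202, -198, -194, -190,
       -186, -182, -178, -174, -170, -166, -162, -158, -154]))
```

View pics/w2.png

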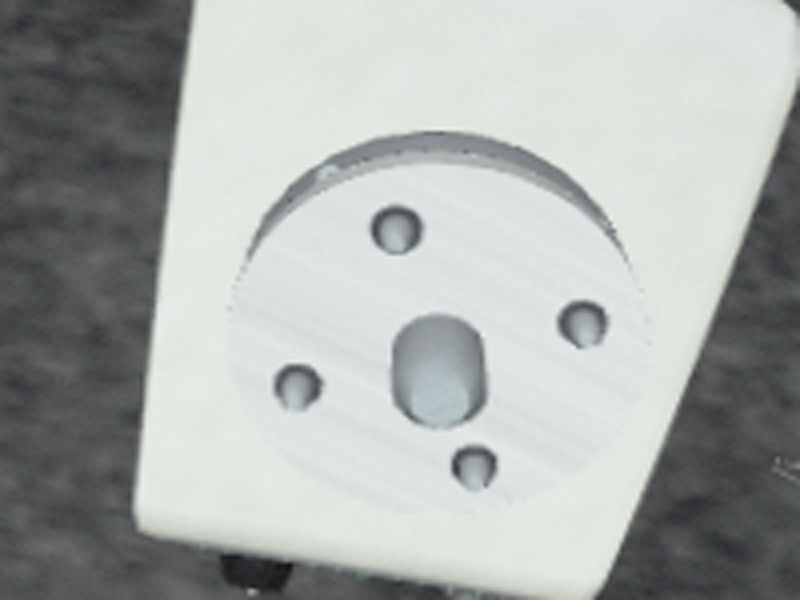

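The crop shows the hub disc centred at about (440,335), the nose at (440,370), and the studs at (397,230), (583,325), (297,387) and (474,467). I fit them in 3D from the depth map.

```bash
cat > hub.py <<'E'
from h import *
def hub(n):
    c=ld(n);W=cloud(c);x,y,z=W[...,0],W[...,1],W[...,2]
    n0=np.array([-.5,0,.866]);hg=W@n0
    m=(abs(x-575)<75)&(abs(y-210)<80)&(z>60)&(hg>-188)&(hg<-178)
    F=W[m]
    for _ in range(4):
        ce=F.mean(0);nn=np.linalg.svd(F-ce,full_matrices=False)[2][2];nn*=np.sign(nn[2])
        F=F[abs((F-ce)@nn)<1]
    ce=F.mean(0)
    ey=np.cross([0,0,1],nn);ey/=np.linalg.norm(ey);ex=np.cross(ey,nn);
    if 0: pass
    L=lambda P:np.stack([(P-ce)@ex,(P-ce)@ey,(P-ce)@nn],-1)
    q=L(F);cc,r=cv2.minEnclosingCircle(q[:,:2].astype(np.float32))
    print(n,"normal",nn.round(4),"tilt",np.degrees(np.arccos(nn[2])).round(2),"az",np.degrees(np.arctan2(nn[1],nn[0])).round(2),"disc r",round(r,1))
    H=ce+cc[0]*ex+cc[1]*ey;print("hub centre by disc",H.round(1))
    A=L(W.reshape(-1,3))-[cc[0],cc[1],0]
    hq=A[(np.hypot(A[:,0],A[:,1])<15)&(A[:,2]>22)&(A[:,2]<27)];print("nose tip",hq.mean(0).round(1),len(hq))
    s=(A[:,2]>8.3)&(A[:,2]<13)&(abs(np.hypot(A[:,0],A[:,1])-32)<7)
    S=A[s];an=np.degrees(np.arctan2(S[:,1],S[:,0]))
    K=cv2.kmeans(S[:,:2].astype(np.float32),4,None,(3,50,.01),10,2)
    C=K[2];print("studs",C.round(1).tolist(),"mean",C.mean(0).round(2))
    D=C-C.mean(0);a=np.degrees(np.arctan2(D[:,1],D[:,0]));print("ang",a.round(1),"mod90",np.mod(a,90).round(1),"r",np.hypot(*D.T).round(1))
    return ce,ex,ey,nn,H
if __name__=="__main__":
    ce,ex,ey,nn,H=hub("wrist2");print(ex,ey)
E
python3 hub.py
```

```text
wrist2 normal [-0.4969 -0.0291  0.8673] tilt 29.85 az -176.65 disc r 46.5
hub centre by disc [566.  200.1 115.5]
nose tip [-1.1 -0.3 23.7] 216
studs [[-15.600000381469727, 28.0], [14.300000190734863, -28.399999618530273], [-28.5, -15.199999809265137], [27.700000762939453, 14.399999618530273]] mean [-0.53 -0.31]
ang [ 118.1  -62.2 -152.    27.5] mod90 [28.1 27.8 28.  27.5] r [32.  31.8 31.7 31.9]
[-0.86581322 -0.05071732 -0.49779034] [ 0.05847743 -0.99828873  0.        ]
```

send_rows(series="0.07 0.94 0 0 0 0;0.07 0.94 0 0 0 0;0.07 0.94 0 0 0 0;0.07 0.94 0 0 0 0;0.07 0.94 0 0 0 0")

```text
t: 3.48
eef_pos: [567.7, -59.4, 292.4]
tcp_rot: [3.141, -0.0, 0.231]
ft_force: [0.5, -0.1, -0.5]
opening: 1.001
grip_force: 0.0
```

send_rows(series="0.07 0.94 0 0 0 0;0.07 0.94 0 0 0 0;0 0 0.5 0 0 -0.92;0 0 0.5 0 0 -0.92;0 0 0.5 0 0 -0.92")

```text
t: 4.1
eef_pos: [601.3, -165.6, 201.4]
tcp_rot: [3.141, 0.0, 0.718]
ft_force: [0.3, -0.7, 0.8]
opening: 1.001
grip_force: 0.0
```

send_rows(series="0 0 0 0 0 0;0 0 0 0 0 0")

```text
t: 4.35
eef_pos: [602.2, -164.5, 203.4]
tcp_rot: [3.14, -0.001, 0.711]
ft_force: [-0.5, 0.4, 0.8]
opening: 1.001
grip_force: 0.0
```

```bash
cat > whl.py <<'E'
from h import *
def wheel(n):
    c=ld(n);W=cloud(c);x,y,z=W[...,0],W[...,1],W[...,2]
    m=np.hypot(x-603,y+165)<40
    B=W[m&(z>55)&(z<62)];d=B[:,:2]-B[:,:2].mean(0)
    v=np.linalg.svd(d,full_matrices=False)[2][0]
    print(n,"bar n",len(B),"mean",B.mean(0).round(1),"ang",np.degrees(np.arctan2(v[1],v[0]))%180,cv2.minAreaRect(B[:,:2].astype(np.float32)))
    D=W[(np.hypot(x-603,y+165)<90)&(z>5)&(z<12)];print("disc",cv2.minEnclosingCircle(D[:,:2].astype(np.float32)))
E
python3 - <<'E'
from cell import env
from h import *
from whl import wheel
s=env.state();print(s["eef_pos"],s["tcp_rot"],s["t"])
c=env.read_camera("wrist");c["fish"]=True;np.savez("wrist3.npz",**c)
wheel("wrist3");wheel("wrist1")
p=[wpt(c,[603,-166,58])];print(p)
cv2.imwrite("pics/w3.png",c["color"][:,:,::-1])
E
```

```text
[ 602.18010747 -164.54907329  203.384719  ] [ 3.14042476e+00 -5.25882014e-04  7.10851214e-01] 4.35
wrist3 bar n 1122 mean [ 604.5 -164.4   58. ] ang 41.50623793922941 ((603.4283447265625, -165.27952575683594), (51.11897659301758, 15.233861923217773), 41.268924713134766)
disc ((603.6682739257812, -165.79493713378906), 75.65982055664062)
wrist1 bar n 661 mean [ 603.  -166.1   58. ] ang 41.049375299341676 ((603.2659301757812, -165.8218994140625), (52.00715637207031, 16.13390350341797), 40.878631591796875)
disc ((603.6934814453125, -165.42994689941406), 75.82464599609375)
[array([321.97654704, 212.85485308])]
```

View pics/w3.png

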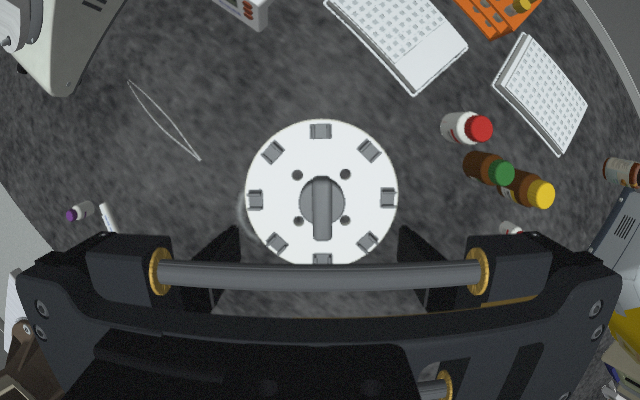

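The wrist view shows the wheel centred at (321,197) with the bar vertical between the fingers, so it is well aligned. I descend and grip.

send_rows(series="0 0.03 0.5 0 0 -0.03;0 0 0.5 0 0 0;0 0 0.35 0 0 0;0 0 0.18 0 0 0;0 0 0 0 0 0", fingers=1)

```text
t: 5.03
eef_pos: [603.4, -165.1, 110.8]
tcp_rot: [3.141, -0.0, 0.72]
ft_force: [0.0, -0.5, 0.6]
opening: 0.999
grip_force: 0.0
```

send_rows(series="0 0 0 0 0 0;0 0 0 0 0 0;0 0 0 0 0 0;0 0 0 0 0 0;0 0 0 0 0 0", fingers=0)

```text
t: 5.65
eef_pos: [603.3, -164.9, 110.5]
tcp_rot: [3.141, 0.0, 0.721]
ft_force: [0.8, -0.8, -0.2]
opening: 0.53
grip_force: 0.0
```

send_rows(series="0 0 0 0 0 0;0 0 0 0 0 0;0 0 0 0 0 0")

```text
t: 6.02
eef_pos: [603.3, -165.0, 110.4]
tcp_rot: [3.141, 0.0, 0.721]
ft_force: [0.5, -0.8, 0.2]
opening: 0.218
grip_force: 0.0
```

send_rows(series="0 0 0 0 0 0;0 0 0 0 0 0;0 0 0 0 0 0")

```text
t: 6.4
eef_pos: [603.4, -165.0, 110.5]
tcp_rot: [3.141, -0.0, 0.721]
ft_force: [1.7, -1.1, -0.2]
opening: 0.163
grip_force: 30.0
```

send_rows(series="0 0 -0.2 0 0 0;0 0 -0.6 0 0 0;0 0 -0.8 0 0 0;0 0 -0.9 0 0 0;0 0 -0.9 0 0 0")

```text
t: 7.02
eef_pos: [602.7, -164.7, 316.8]
tcp_rot: [-3.141, 0.0, 0.721]
ft_force: [0.9, -0.4, -1.2]
opening: 0.164
grip_force: 30.0
```

send_rows(series="0 0 0 0 0 0;0 0 0 0 0 0")

```text
t: 7.28
eef_pos: [602.7, -164.7, 314.0]
tcp_rot: [-3.141, 0.001, 0.721]
ft_force: [0.2, -0.2, -2.8]
opening: 0.167
grip_force: 30.0
```

```bash
cat > plan.py <<'E'
from h import *
NN=np.array([-.4969,-.0291,.8673]);NN/=np.linalg.norm(NN);H=np.array([566.6,200.4,115.9])
EY=np.cross([0,0,1],NN);EY/=np.linalg.norm(EY);EX=np.cross(EY,NN)
def target(gap,ang=162.85,d=(0,0),L=110.4):
    a=np.radians(ang);x=np.cos(a)*EX+np.sin(a)*EY;z=-NN
    return Ro.from_matrix(np.stack([x,np.cross(z,x),z],1)),H+d[0]*EX+d[1]*EY+NN*(L+gap)
def rows(p0,rpy,Rt,pt,N):
    R0=Ro.from_euler("xyz",rpy);rv=(R0.inv()*Rt).as_rotvec()
    for i in range(N):
        R=R0*Ro.from_rotvec(rv*i/N);s=R.inv().apply((pt-p0)/N)/60
        print(" ".join(f"{k:.3f}" for k in np.r_[s,np.degrees(rv/N)/10]),end=";\n")
def err(s,Rt,pt):
    R=Ro.from_euler("xyz",s["tcp_rot"]);d=R.inv().apply(pt-s["eef_pos"]);print("tool-frame left mm",d.round(2),"deg",np.degrees((R.inv()*Rt).as_rotvec()).round(2))
E
python3 - <<'E'
from plan import *
from cell import env
s=env.state();Rt,pt=target(60);print(pt,Rt.as_euler("xyz"));rows(s["eef_pos"],s["tcp_rot"],Rt,pt,10)
E
```

```text
[481.92678827 195.44127498 263.69045389] [-2.97394995 -0.49567728 -0.28334138]
0.245 -0.584 0.084 -0.056 0.306 0.538;
0.184 -0.605 0.090 -0.056 0.306 0.538;
0.122 -0.620 0.092 -0.056 0.306 0.538;
0.058 -0.629 0.091 -0.056 0.306 0.538;
-0.006 -0.633 0.086 -0.056 0.306 0.538;
-0.069 -0.630 0.078 -0.056 0.306 0.538;
-0.132 -0.621 0.066 -0.056 0.306 0.538;
-0.193 -0.607 0.051 -0.056 0.306 0.538;
-0.251 -0.586 0.034 -0.056 0.306 0.538;
-0.306 -0.560 0.013 -0.056 0.306 0.538;
```

send_rows(series="0.245 -0.58 0.08 -0.056 0.306 0.538;0.184 -0.6 0.09 -0.056 0.306 0.538;0.122 -0.62 0.09 -0.056 0.306 0.538;0.058 -0.63 0.09 -0.056 0.306 0.538;-0.006 -0.63 0.085 -0.056 0.306 0.538")

```text
t: 7.9
eef_pos: [542.0, 15.6, 287.8]
tcp_rot: [-3.124, -0.267, 0.242]
ft_force: [1.0, -0.1, -2.2]
opening: 0.161
grip_force: 30.0
```

send_rows(series="-0.07 -0.63 0.08 -0.056 0.306 0.538;-0.13 -0.62 0.066 -0.056 0.306 0.538;-0.193 -0.607 0.05 -0.056 0.306 0.538;-0.25 -0.586 0.03 -0.056 0.306 0.538;-0.306 -0.56 0.01 -0.056 0.306 0.538")

```text
t: 8.52
eef_pos: [488.9, 171.8, 265.4]
tcp_rot: [-3.011, -0.469, -0.214]
ft_force: [0.1, -0.7, -2.5]
opening: 0.169
grip_force: 30.0
```

send_rows(series="0 0 0 0 0 0;0 0 0 0 0 0")

```text
t: 8.78
eef_pos: [490.2, 170.5, 266.4]
tcp_rot: [-3.012, -0.47, -0.21]
ft_force: [0.5, 0.2, -2.3]
opening: 0.169
grip_force: 30.0
```

```bash
python3 - <<'E'
from plan import *
from cell import env
s=env.state();Rt,pt=target(60);err(s,Rt,pt);print(s["joints"])
out=[]
for n in("wrist","side","scene"):
    c=env.read_camera(n);c["fish"]=n=="wrist";np.savez(n+"4.npz",**c)
    im=c["color"][:,:,::-1]
    if n!="wrist":
        u,v=wpt(c,H);u=int(min(max(u,75),565));v=int(min(max(v,60),340));im=im[v-60:v+60,u-75:u+75]
        out.append(cv2.resize(im,(375,300),interpolation=cv2.INTER_CUBIC))
    else: w=im[0:300,120:520]
a=np.vstack([np.hstack(out),cv2.resize(w,(750,300)) if 0 else cv2.copyMakeBorder(cv2.resize(w,(400,300)),0,0,175,175,0)])
cv2.imwrite("pics/p4.png",a)
E
```

```text
tool-frame left mm [-13.06 -22.97  -0.61] deg [0.25 2.01 3.45]
[ 0.23669136  0.28828561  2.06786051 -0.2540635   0.31470312  2.20970802]
```

View pics/p4.png

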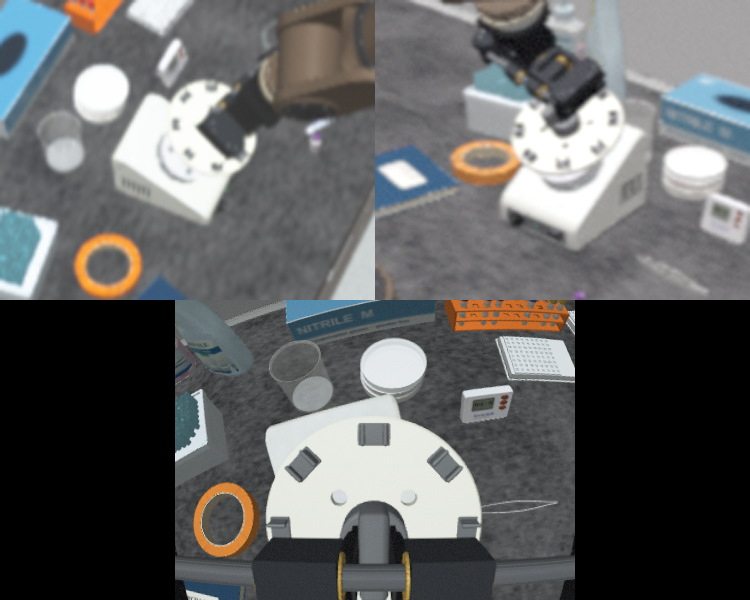

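Wheel held well. The wrist view shows its two rear holes, in the crop at (338,497) and (408,497). I finish the alignment.

send_rows(series="-0.06 -0.13 0 0.008 0.067 0.115;-0.07 -0.13 0 0.008 0.067 0.115;-0.08 -0.12 0 0.008 0.067 0.115;0 0 0 0 0 0;0 0 0 0 0 0")

```text
t: 9.55
eef_pos: [483.5, 195.3, 264.3]
tcp_rot: [-2.972, -0.497, -0.286]
ft_force: [0.1, 0.1, -2.7]
opening: 0.167
grip_force: 30.0
```

```bash
cat > chk.py <<'E'
from plan import *
from cell import env
import sys
s=env.state();Rt,pt=target(float(sys.argv[1]));err(s,Rt,pt);print(s["joints"].round(3),"F along axis",(s["ft_force"]@NN).round(1),"M",s["moment"].round(2))
R=Ro.from_euler("xyz",s["tcp_rot"]);D=(s["eef_pos"]-H);z=R.as_matrix()[:,2];seat=s["eef_pos"]+110.4*z-H
print("seat rel hub ex,ey,n",(seat@EX).round(2),(seat@EY).round(2),(seat@NN).round(2))
E
python3 chk.py 60
```

```text
tool-frame left mm [-1.65  0.29 -0.26] deg [-0.01 -0.11 -0.13]
[ 0.303  0.296  2.078 -0.445  0.285  2.515] F along axis -2.4 M [0.04 0.5  0.  ]
seat rel hub ex,ey,n -1.88 0.27 59.74
```

Descending would push joint 6 (2.515) to its limit, by my estimate. I use the equivalent fit a quarter turn back.

send_rows(series="-0.027 0 0 0 0 -0.9;0 0 0 0 0 -0.9;0 0 0 0 0 -0.9;0 0 0 0 0 -0.9;0 0 0 0 0 -0.9")

```text
t: 10.18
eef_pos: [482.1, 195.7, 263.6]
tcp_rot: [2.877, -0.457, 0.609]
ft_force: [0.5, 0.2, -2.7]
opening: 0.165
grip_force: 30.0
```

send_rows(series="0 0 0 0 0 -0.9;0 0 0 0 0 -0.9;0 0 0 0 0 -0.9;0 0 0 0 0 -0.9;0 0 0 0 0 -0.9")

```text
t: 10.8
eef_pos: [482.1, 195.7, 263.5]
tcp_rot: [2.638, -0.146, 1.37]
ft_force: [-0.1, -0.6, -3.1]
opening: 0.165
grip_force: 30.0
```

send_rows(series="0 0 0 0 0 0;0 0 0 0 0 0")

```text
t: 11.05
eef_pos: [482.0, 195.9, 263.5]
tcp_rot: [2.639, -0.15, 1.362]
ft_force: [0.3, 0.1, -2.0]
opening: 0.169
grip_force: 30.0
```

```bash
sed -i 's/ang=162.85/ang=252.85/' plan.py; python3 chk.py 60; python3 - <<'E'
from cell import env
from plan import *
c=env.read_camera("wrist");c["fish"]=True;np.savez("wrist5.npz",**c)
s=env.state();R=Ro.from_euler("xyz",s["tcp_rot"]).as_matrix()
# wheel in tool frame
T=(cloud(c)-s["eef_pos"])@R
m=(abs(T[...,2]-102.4)<3)&(np.hypot(T[...,0],T[...,1])<90)
P=T[m];print(m.sum(),"disc top z",np.median(P[:,2]),P[:,2].std())
q=P[P[:,0]>0];r=np.hypot(q[:,0],q[:,1]);a=np.arctan2(q[:,1],q[:,0])
# rim: max radius per angle bin
rim=[q[(a>k-.04)&(a<k+.04)][np.argmax(r[(a>k-.04)&(a<k+.04)]),:2] for k in np.arange(-1.3,1.3,.08) if ((a>k-.04)&(a<k+.04)).any()]
from scipy.optimize import least_squares
f=least_squares(lambda p:np.hypot(*(np.array(rim)-p[:2]).T)-75,[0,0],loss="soft_l1");print("wheel centre in tool",f.x,"res",abs(f.fun).mean())
A=np.c_[P[:,:2],np.ones(len(P))];print("plane",np.linalg.lstsq(A,P[:,2],rcond=None)[0])
cv2.imwrite("pics/w5.png",cv2.resize(c["color"][60:300,160:480,::-1],(800,600),interpolation=cv2.INTER_CUBIC))
E
```

```text
tool-frame left mm [-0.47  0.11 -0.21] deg [ 0.13 -0.01 -0.35]
[ 0.305  0.295  2.081 -0.454  0.283  0.958] F along axis -1.9 M [-0.11  0.42  0.06]
seat rel hub ex,ey,n -0.28 -0.44 59.79
17682 disc top z 101.64119756737253 0.8058049417596188
wheel centre in tool [ 0.69741452 -0.67826938] res 0.16163069166853591
plane [2.41506984e-03 8.76762758e-04 1.01521684e+02]
```

View pics/w5.png

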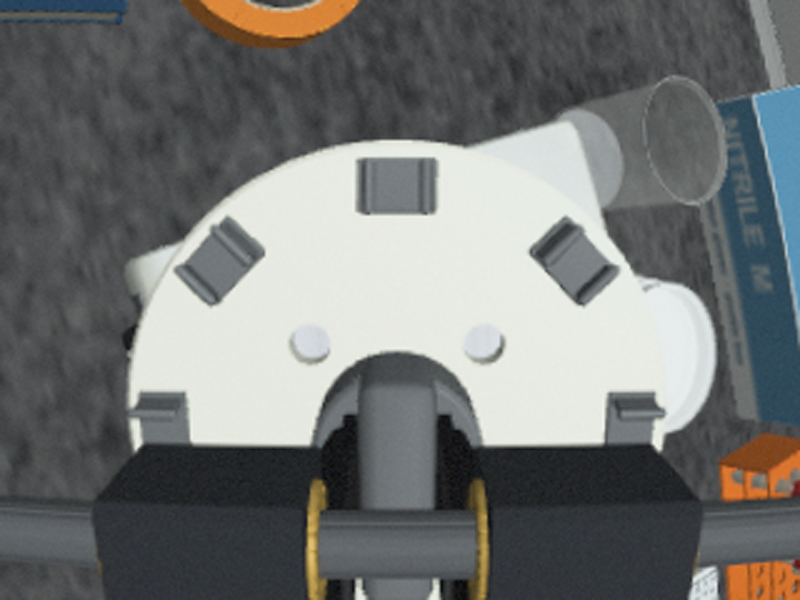

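I see the rim and holes clear, and the wheel centred in the hand to within 1 mm. Descend to just above the nose, then onto it gently.

send_rows(series="-0.015 -0.004 0.2 0 0 -0.035;0 0 0.2 0 0 0;0 0 0.1 0 0 0;0 0 0 0 0 0")

```text
t: 11.6
eef_pos: [496.6, 196.2, 236.5]
tcp_rot: [2.638, -0.146, 1.371]
ft_force: [-0.5, -0.1, -2.9]
opening: 0.168
grip_force: 30.0
```

```bash
python3 chk.py 30
```

```text
tool-frame left mm [ 0.36  0.72 -0.87] deg [0.07 0.01 0.19]
[ 0.295  0.357  2.081 -0.553  0.226  1.044] F along axis -2.3 M [-0.12  0.48  0.03]
seat rel hub ex,ey,n 0.68 0.19 29.13
```

send_rows(series="0 0.006 0.05 0 0 0;0 0 0.05 0 0 0;0 0 0.05 0 0 0;0 0 0.05 0 0 0;0 0 0 0 0 0")

```text
t: 12.22
eef_pos: [502.8, 196.5, 226.8]
tcp_rot: [2.638, -0.146, 1.371]
ft_force: [-0.3, -0.5, -1.8]
opening: 0.165
grip_force: 30.0
```

```bash
python3 chk.py 17
```

```text
tool-frame left mm [0.24 0.19 0.58] deg [ 0.11 -0.01  0.21]
[ 0.292  0.381  2.079 -0.602  0.206  1.091] F along axis -1.4 M [-0.05  0.47  0.01]
seat rel hub ex,ey,n 0.05 0.21 17.58
```

The nose has entered the bore by about 6 mm with no side force. Continue.

send_rows(series="0 0 0.04 0 0 0.01;0 0 0.04 0 0 0.01;0 0 0.03 0 0 0;0 0 0 0 0 0")

```text
t: 12.72
eef_pos: [506.1, 196.7, 221.1]
tcp_rot: [2.638, -0.148, 1.368]
ft_force: [0.6, 0.9, -2.1]
opening: 0.167
grip_force: 30.0
```

```bash
python3 chk.py 11; python3 - <<'E'
from cell import env
from h import *
c=env.read_camera("wrist");cv2.imwrite("pics/w6.png",cv2.resize(c["color"][160:240,250:390,::-1],(700,400),interpolation=cv2.INTER_CUBIC))
E
```

```text
tool-frame left mm [0.23 0.15 0.04] deg [ 0.11 -0.02  0.  ]
[ 0.29   0.394  2.078 -0.634  0.196  1.126] F along axis -2.1 M [-0.09  0.46  0.01]
seat rel hub ex,ey,n -0.01 0.21 11.04
```

View pics/w6.png

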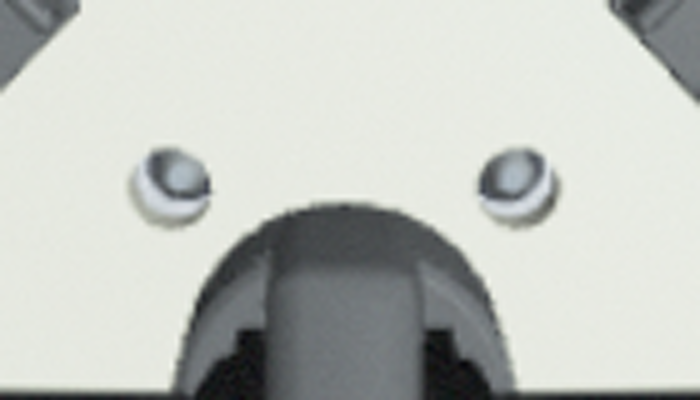

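Both holes show a stud, in crop pixels at (180,180) and (514,177). They are mirror-symmetric, so the angle is right. I ease the wheel down.

send_rows(series="0 0 0.04 0 0 0;0 0 0.04 0 0 0;0 0 0.03 0 0 0;0 0 0 0 0 0")

```text
t: 13.28
eef_pos: [509.4, 196.9, 215.4]
tcp_rot: [2.638, -0.147, 1.368]
ft_force: [0.6, 0.4, -2.4]
opening: 0.163
grip_force: 30.0
```

```bash
python3 chk.py 4.4
```

```text
tool-frame left mm [0.24 0.11 0.02] deg [ 0.11 -0.01  0.  ]
[ 0.289  0.408  2.076 -0.669  0.185  1.16 ] F along axis -2.4 M [-0.05  0.45  0.01]
seat rel hub ex,ey,n -0.03 0.24 4.42
```

Past the stud tips with no force. Now down to the face in small steps.

send_rows(series="0 0 0.025 0 0 0;0 0 0.02 0 0 0;0 0 0.01 0 0 0;0 0 0 0 0 0")

```text
t: 13.78
eef_pos: [511.0, 197.0, 212.7]
tcp_rot: [2.638, -0.148, 1.368]
ft_force: [-0.0, -0.3, -2.2]
opening: 0.164
grip_force: 30.0
```

send_rows(series="0 0 0.008 0 0 0;0 0 0 0 0 0")

```text
t: 14.02
eef_pos: [511.2, 197.0, 212.3]
tcp_rot: [2.638, -0.148, 1.368]
ft_force: [0.5, 0.3, -2.4]
opening: 0.168
grip_force: 30.0
```

send_rows(series="0 0 0.008 0 0 0;0 0 0 0 0 0")

```text
t: 14.28
eef_pos: [511.5, 197.0, 211.8]
tcp_rot: [2.638, -0.148, 1.368]
ft_force: [0.1, 0.2, -2.6]
opening: 0.163
grip_force: 30.0
```

```bash
python3 chk.py 0
```

```text
tool-frame left mm [0.2  0.08 0.3 ] deg [ 0.12 -0.02  0.  ]
[ 0.288  0.416  2.075 -0.692  0.179  1.183] F along axis -2.4 M [-0.07  0.47  0.01]
seat rel hub ex,ey,n -0.1 0.2 0.3
```

send_rows(series="0 0 0.008 0 0 0;0 0 0 0 0 0")

```text
t: 14.52
eef_pos: [511.7, 197.0, 211.4]
tcp_rot: [2.638, -0.148, 1.368]
ft_force: [-0.5, -0.1, -1.9]
opening: 0.167
grip_force: 30.0
```

send_rows(series="0 0 0.008 0 0 0;0 0 0 0 0 0")

```text
t: 14.78
eef_pos: [512.0, 197.0, 211.0]
tcp_rot: [2.638, -0.148, 1.368]
ft_force: [0.4, 0.7, -1.7]
opening: 0.167
grip_force: 30.0
```

send_rows(series="0 0 0.008 0 0 0;0 0 0 0 0 0")

```text
t: 15.02
eef_pos: [512.1, 197.0, 210.8]
tcp_rot: [2.638, -0.148, 1.368]
ft_force: [-3.6, -0.1, 0.9]
opening: 0.169
grip_force: 30.0
```

Contact begins at gap about -0.8. I make one more small step to confirm.

send_rows(series="0 0 0.008 0 0 0;0 0 0 0 0 0")

```text
t: 15.28
eef_pos: [512.1, 197.0, 210.7]
tcp_rot: [2.637, -0.148, 1.368]
ft_force: [-8.9, -1.2, 8.3]
opening: 0.165
grip_force: 30.0
```

```bash
python3 chk.py -1
```

```text
tool-frame left mm [0.21 0.12 0.03] deg [ 0.15 -0.03  0.01]
[ 0.287  0.419  2.075 -0.704  0.177  1.194] F along axis 11.6 M [-0.18  0.82 -0.1 ]
seat rel hub ex,ey,n -0.11 0.21 -0.97
```

Firm flat contact: 14 N along the axis, stiff, at zero height. Let go and back out along the axis.

send_rows(series="0 0 0 0 0 0;0 0 0 0 0 0;0 0 0 0 0 0;0 0 0 0 0 0;0 0 0 0 0 0", fingers=0.6)

```text
t: 15.9
eef_pos: [512.5, 197.1, 210.2]
tcp_rot: [2.638, -0.148, 1.368]
ft_force: [0.4, 1.2, 0.9]
opening: 0.585
grip_force: 0.0
```

send_rows(series="0 0 -0.1 0 0 0;0 0 -0.3 0 0 0;0 0 -0.5 0 0 0;0 0 -0.6 0 0 0;0 0 -0.6 0 0 0")

```text
t: 16.52
eef_pos: [448.7, 193.4, 320.5]
tcp_rot: [2.638, -0.148, 1.368]
ft_force: [-0.4, -0.2, 0.6]
opening: 0.6
grip_force: 0.0
```

send_rows(series="0 0 -0.4 0 0 0;0 0 0 0 0 0;0 0 0 0 0 0")

```text
t: 16.9
eef_pos: [437.6, 192.7, 339.6]
tcp_rot: [2.638, -0.148, 1.368]
ft_force: [0.2, 0.2, 0.2]
opening: 0.598
grip_force: 0.0
```

```bash
python3 - <<'E'
from plan import *
from cell import env
s=env.state();print(s["joints"].round(2))
c=env.read_camera("wrist");c["fish"]=True;W=cloud(c)-H
P=np.stack([W@EX,W@EY,W@NN],-1)
m=(np.hypot(P[...,0],P[...,1])<74)&(P[...,2]>3)&(P[...,2]<14)&(c["color"].min(-1)>140)
q=P[m];A=np.c_[q[:,:2],np.ones(len(q))];print(m.sum(),"disc top above face",np.median(q[:,2]),"slopes deg",np.degrees(np.linalg.lstsq(A,q[:,2],rcond=None)[0][:2]))
b=(np.hypot(P[...,0],P[...,1])<30)&(P[...,2]>50)&(P[...,2]<65);print("bar top",np.median(P[b][:,2]),P[b][:,:2].mean(0))
sd=env.read_camera("side")["color"][150:260,240:400,::-1]
a=np.hstack([cv2.resize(c["color"][:,:,::-1],(480,300)),cv2.resize(sd,(320,300))]);cv2.imwrite("pics/end.png",a)
E
```

```text
[ 0.33  0.12  2.06 -0.3   0.47  0.81]
9591 disc top above face 7.822367728532051 slopes deg [-0.06588168  0.00419579]
bar top 57.35286214480523 [ 1.15261091 -2.23830422]
```

View pics/end.png

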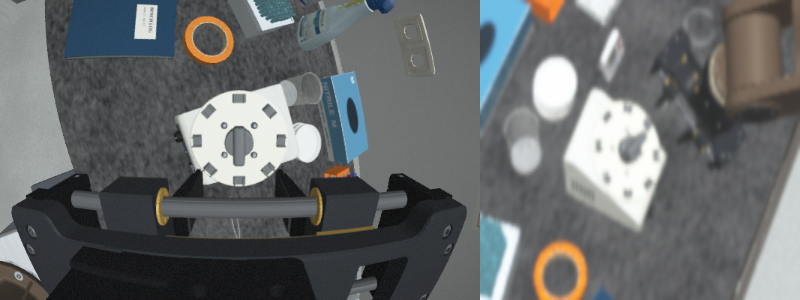

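The wheel sits on the hub at (239,138) with a stud in every hole. Its top is 7.8 mm above the face (the disc is 8 mm thick), its slope is under 0.1 deg, and the gripper is clear.

```bash
python3 -c "
from cell import env
print(env.job_done())"
```

```text
the job is handed in; nothing more can be done
None
```

The tube wheel is on the larger rotator's hub, flat and fully home with its four holes over the studs. The gripper has let go and backed clear, and the job is handed in.

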